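# Change the keyed sole plate on the bench anvil

## Task

A child's shoe is next on the bench anvil: first lift the large sole plate off the stand and stand it fully down in the empty hole of the rack, square to the row with its toe the same way as its neighbours. Then take the small sole plate from the rack, turn it until the flat on its tang matches the flat of the stand's socket, slide it fully home and let go. Leave the heel plate in its hole and everything else on the bench where it is.

Things in the scene. Friction and masses are not known exactly. Their poses are not given: they have to be found in the camera images.
- large_mid (a point): Large sole plate: plain steel foot-sole shape 186 mm long, 72 wide at the ball, 14 thick, with straight parallel sides 48 apart at the waist, from 22 mm behind to 22 ahead of this point. On the stand at the start. 0.6 to 0.9 kg. The point is amid the waist, half-way through the thickness; x to the toe (98 mm ahead; heel end 88 behind), z up. For its underside see large_plate.
- large_plate: The large plate again, at its shoulder: origin 29 mm below the mid point, axes the same. All three plates are alike below: neck 32 mm across with a 44 mm flange, whose flat underside (shoulder) is at this height; below it a 40 mm long tang, a 28 mm rod with one flat cut 8 mm from its axis on the toe side (+x), its tip chamfered 3 mm.
- large_toe (a point): Tip of the large plate's toe, half-way through its thickness.
- small_mid (a point): Small (child's) sole plate, steel: 136 mm long, 54 wide at the ball, 14 thick, straight parallel sides 38 apart at the waist, from 18 mm behind to 18 ahead of this point. Stands in a hole of the rack, a little twisted. 0.4 to 0.6 kg. The point is amid the waist, half-way through the thickness, on the tang's axis; x to the toe (72 mm ahead; heel end 64 behind), z up.
- small_plate: The small plate again, at its shoulder: origin 29 mm below its mid point, axes the same. Neck, shoulder and D-shaped tang as under the large plate, the flat on the toe side (+x).
- heel_mid (a point): Heel plate, steel: 83 mm long, 62 wide, 14 thick, round at the back, cut straight at the front (+x); same neck and tang. Stands in another hole of the rack and stays there. Point half-way through its thickness, on the tang's axis, 29 mm above the shoulder.
- socket_mouth (a point): Mouth of the fixed stand's socket, centre of its collar's top, 130 mm above the bench. Round foot 150 mm across, column, collar 54 across; D-shaped bore 46 deep, 1.2 mm wider all round than the tang. x points to the bore's flat, over the (unused) clamp screw, which sticks out 58 mm, 24 mm below the mouth. A plate goes home only with toe along x (few degrees' play), shoulder on the collar. z up.
- free_hole (a point): Mouth of the rack's one empty hole, centred on top of its block, 70 mm above the bench. The rack is fixed: three bored wooden blocks (100 x 98 mm) 100 mm apart in a row along this y; which is empty varies. Hole round, 33 mm across, 58 deep: a tang goes in at any turn and the shoulder rests on the block. x points square across the row, the way the toes of parked plates point; z up.
- heel_hole (a point): Mouth of the hole in which the heel plate stands; axes as for the free hole.
- glue_tin: Round adhesive tin, 84 mm across, 122 mm tall plus a black knob to 152 mm, standing just behind the rack, 108 mm or more from the line of its holes; origin under its centre. Not part of the job.
- tack_jar: Small glass jar of tacks, 56 mm across, 70 mm tall, standing close beside the stand; origin under its centre. Not part of the job.
- insoles: Three foot-shaped insoles stuck together, 245 x 84 mm, 17 mm thick, lying near the robot; origin under the centre. Not part of the job.
- hammer: Shoemaker's hammer lying on the bench, 270 mm long; origin under its middle, x axis along it. Not part of the job.
- pincers: Lasting pincers lying flat close to the rack on the robot's side, 190 mm long, 17 mm high; origin under the joint. Not part of the job.
- awl: Wooden-handled awl lying on the bench, 150 mm long; origin under its middle. Not part of the job.
Things that resemble listed ones, but are neither listed nor needed, are in the scene too. What is shaped like the small_plate but red or yellow is not meant. Leave any green look-alike of the large_plate alone.

How it is judged:
By the outcome, as a careful person would: the job done as asked, in the order asked, and still so for the second after the job is handed in, with the robot touching nothing.
It also fails if it takes over 64 s, if anything falls off the work surface, if the arm or the gripper's body presses on something with over 40 N, if the wrist force passes 120 N, or if a joint passes its speed limit or range.

## Robot

A 6-joint arm with a two-finger parallel gripper is mounted at the origin on the work surface. World frame = base frame: x ahead of the robot, y to its left, z up, the work surface at z = 0. Lengths are in m, angles in rad, forces in N, time in s.
With the tool pointing down it reaches from about 0.425 to 0.95 m from the base axis. Payload 14.7 kg.
Tool frame: the origin (TCP) lies between the finger pads; the fingertips stand 11 mm ahead of it and the grasp point (between the pads) lies 8 mm behind it; z points along the fingers, y is the line along which they close (so a half turn about z gives the same grasp; the last joint's range is limited). The gripper opens to 85 mm and grips with 20 to 120 N. Pads are 22 mm wide; open, the fingers measure 114 mm over their backs; the gripper's body (76 mm by 85 mm) begins 54 mm behind the grasp point. The pads swing forward as they close: fully open they stand 13 mm farther back than shut.
Start: joints at [1.283, 0.48, 1.596, -0, 1.065, -0.047], TCP at [0.155, 0.631, 0.242] pointing down, gripper open.
Joint ranges: [-2.75, 2.75], [-0.82, 2.05], [0.23, 2.67], [-1.56, 4.7], [0.09, 2.69], [-2.92, 2.92]. Speed limits (rad/s): [1.89, 1.89, 2.39, 3.01, 3.01, 3.01].

## Interface

Orientations are given as a unit quaternion [w, x, y, z].
In Python, from bench import manip gives the robot as it stands.
- The arm moves only by the tool carry_out, never from a script. Its argument "increments" is text: rows parted by semicolons, each of 7 numbers parted by spaces: the shift along the tool's x, y, z each as a share of 25 mm, from -1 to 1, then the turn, a rotation vector about the tool's x, y, z each as a share of 0.12 rad, from -1 to 1, then the opening, from -1 (shut) to 1 (fully open). In form: x y z wx wy wz fingers; .... A call has 1 to 8 rows; each row shifts and turns the commanded pose from where the row before left it, along the tool's axes as they then stand; what a row does not reach is not made up. A row lasts 1/12 s, in which the tool goes at most 41.7 mm and 7.16 degrees, less where a joint would pass 70% of its speed; a pose out of reach is approached as far as the arm can. A call with a number of a shift or a turn outside -1 to 1 is refused whole. A call with a gripper value outside its range is refused whole. The fingers move at their own pace and stop on an object; "grip_force" is the grip in N (left out, the last holds). Time passes only in rows, so rows that do not move let the fingers close. It gives the time, the measured TCP pose, the force, the opening and the grip force at its end, in the units of the state.
- manip.read_state(): the state, without advancing time (a new reading comes with each control period).
- manip.capture(name): name is "scene" or "top"; returns a dict with "img" (384x512x3 uint8, blue, green, red), "depth" (384x512 float32, m along the optical axis (not along the pixel's ray), 0 where there is no reading), "fx", "fy", "cx", "cy" (pixels), "R" (3x3) and "t" (3): a world point X has camera coordinates R X + t. Camera axes: x right, y down, z forward; pixel columns grow to the right and rows downward; lengths in m; the calibration is good to about 2 mm. A picture is of the moment at which its call begins.
- manip.job_done(): hands the job in; it is judged then, once.
The state is a dict: "time_s": time; "joints": joint angles; "qd": joint speeds; "joint_efforts": joint torques, N m; "eef_pos": TCP position; "tcp_rot": TCP orientation; "contact_force": force on the tool from outside, world axes, zero at the start; "torque": the same for the moment, N m; "grip_width": finger opening in m; "finger_force": force on a finger pad.
Only numpy, scipy, OpenCV 4.12 (cv2) and the standard library are available. Lean on these libraries where they do the work, as an engineer would, in place of code of your own. Each camera call takes 0.05 s, during which the arm holds its last target. There are 200 camera calls.

## Working session

There is one attempt and no reset: what is moved stays moved. The work goes in short steps, Python scripts to look and compute and a tool call to move; the robot and the scene stay as the last step left them, time stands still between calls to the robot, and variables do not carry over. Pictures are saved under pics/ and viewed, at most 10 in all, crops included, and the job is handed in when it is done.

Besides the shell and the picture viewer there is one more tool, called after "Call:" in YAML: its name, and indented under it one key for each argument. carry_out: Moves the arm, as the interface text tells. Shift numbers are shares of 25 mm and turn numbers shares of 0.12 rad, none past 1 either way. Its arguments: {"type":"object","properties":{"increments":{"type":"string"},"grip_force":{"type":"number"}},"required":["increments"]}

```bash
mkdir -p pics; python3 - <<'E'
from bench import manip
import cv2,numpy as np
for n in("scene","top"):
    c=manip.capture(n); cv2.imwrite(f"pics/{n}0.png",c["img"]); np.savez(f"{n}0.npz",**c)
    print(n,c["fx"],c["cx"],c["cy"],c["R"].round(3).tolist(),c["t"].round(3).tolist())
s=manip.read_state(); print(s)
E
```

```text
scene 410.2073690646709 252.60025200280595 188.36185494629942 [[0.442, 0.897, 0.011], [0.63, -0.302, -0.716], [-0.639, 0.323, -0.698]] [-0.293, -0.267, 1.612]
top 390.0596807971514 256.904692090771 184.95066826012217 [[-0.009, -1.0, -0.009], [-0.998, 0.01, -0.061], [0.061, 0.008, -0.998]] [0.067, 0.539, 1.358]
{'time_s': 0.1, 'joints': array([ 1.28335994e+00,  4.80725433e-01,  1.59675484e+00,  7.38088544e-06,
        1.06508782e+00, -4.66052032e-02]), 'qd': array([ 0.00053531, -0.00068673, -0.00291322, -0.00032025, -0.0006608 ,
        0.00118971]), 'joint_efforts': array([ 1.18746662e-03, -9.52247930e+01, -4.31049800e+01, -3.22734159e-04,
        5.03081130e-03,  4.76513242e-05]), 'eef_pos': array([0.1549224 , 0.63094243, 0.24178579]), 'tcp_rot': array([-8.42640351e-05,  1.20126563e-01,  9.92758466e-01, -4.80397267e-04]), 'contact_force': array([ 0.08667158, -0.11640626, -0.35534324]), 'torque': array([-0.0090589 ,  0.00131875, -0.0636068 ]), 'finger_force': 0.0, 'grip_width': 0.0851662498644178}
```

View pics/scene0.png

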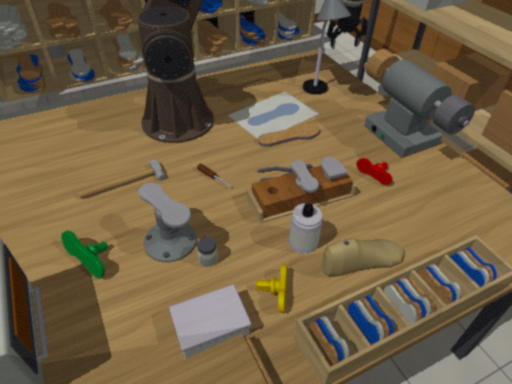

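View pics/top0.png

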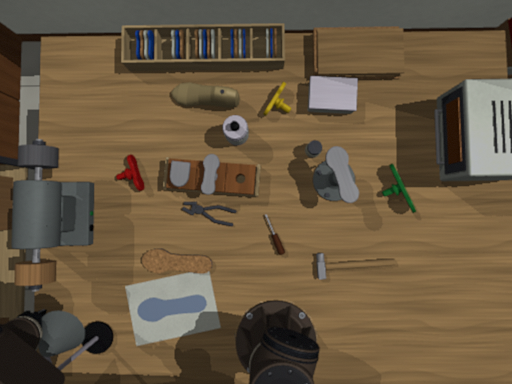

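Scene: large steel plate on the stand at scene (165,205) / top (342,175); rack at top (212,177) with heel plate (180,175), small plate (210,173), free hole (240,178). Lookalikes: green plate at top (400,190) / scene (85,253), red (133,173), yellow (279,100). By the description, I choose the grey plate on the stand and the grey one in the rack's middle block.

```bash
cat > h.py <<'E'
import numpy as np,cv2
def cloud(c):
    d=c["depth"]; v,u=np.mgrid[:384,:512]
    P=np.stack([(u-c["cx"])/c["fx"]*d,(v-c["cy"])/c["fy"]*d,d],-1)
    return (P-c["t"])@c["R"]
def px(c,X):
    q=c["R"]@np.array(X)+c["t"]; return c["fx"]*q[0]/q[2]+c["cx"],c["fy"]*q[1]/q[2]+c["cy"]
def comp(c,lo,hi,box):
    "points within height band and xy box"
    W=cloud(c); m=(c["depth"]>0)&(W[...,2]>lo)&(W[...,2]<hi)&(W[...,0]>box[0])&(W[...,0]<box[1])&(W[...,1]>box[2])&(W[...,1]<box[3])
    n,l,s,_=cv2.connectedComponentsWithStats(m.astype(np.uint8)); 
    return [(W[l==i],s[i]) for i in range(1,n) if s[i,4]>40]
E
python3 - <<'E'
from h import *
c=dict(np.load("top0.npz")); s=dict(np.load("scene0.npz"))
for n,cc in(("top",c),("scene",s)):
  W=cloud(cc)
  for lab,lo,hi,box in(("large",.15,.2,(.3,.8,-.5,0)),("rackplates",.085,.13,(.4,.65,.0,.45)),("blocks",.055,.078,(.4,.65,.0,.5))):
    for P,st in comp(cc,lo,hi,box):
        r=cv2.minAreaRect(P[:,:2].astype(np.float32)); print(n,lab,st.tolist(),np.round(r[0],4),np.round(r[1],4),round(r[2],1),"z",np.percentile(P[:,2],[5,50,95]).round(3))
a=cv2.resize(c["img"][120:220,150:270],None,fx=5,fy=5,interpolation=2); b=cv2.resize(c["img"][130:220,290:390],None,fx=5,fy=5,interpolation=2)
cv2.imwrite("pics/a.png",cv2.resize(np.hstack([a[:450],b]),(800,328)))
e=s["img"][130:280,120:380]; cv2.imwrite("pics/b.png",cv2.resize(e,None,fx=3,fy=3,interpolation=2))
E
```

```text
top large [325, 146, 34, 57, 1025] [ 0.5635 -0.2054] [0.1848 0.0725] 15.1 z [0.161 0.166 0.17 ]
top rackplates [201, 153, 18, 41, 515] [0.5757 0.2163] [0.0509 0.1344] 85.1 z [0.101 0.106 0.111]
top rackplates [170, 160, 20, 26, 432] [0.5769 0.3189] [0.0617 0.082 ] 83.0 z [0.102 0.106 0.11 ]
top blocks [166, 158, 38, 32, 628] [0.5788 0.3085] [0.1293 0.1005] 84.9 z [0.065 0.071 0.075]
top blocks [214, 162, 42, 32, 1048] [0.5637 0.1365] [0.1313 0.1001] 85.1 z [0.065 0.07  0.075]
scene large [138, 183, 53, 45, 1196] [ 0.5686 -0.2173] [0.1863 0.0713] 21.2 z [0.159 0.166 0.169]
scene rackplates [321, 157, 26, 22, 386] [0.5811 0.3117] [0.0634 0.0838] 83.7 z [0.097 0.106 0.109]
scene rackplates [291, 161, 28, 32, 485] [0.5783 0.2099] [0.0527 0.1355] 84.7 z [0.098 0.106 0.109]
scene blocks [252, 166, 101, 43, 1834] [0.5745 0.213 ] [0.301  0.1054] 84.7 z [0.058 0.07  0.073]
```

View pics/a.png

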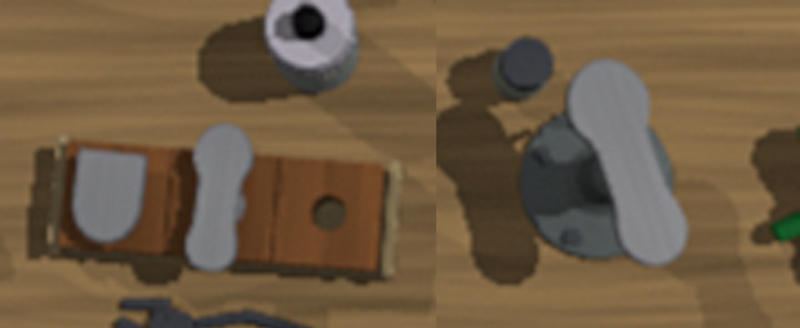

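View pics/b.png

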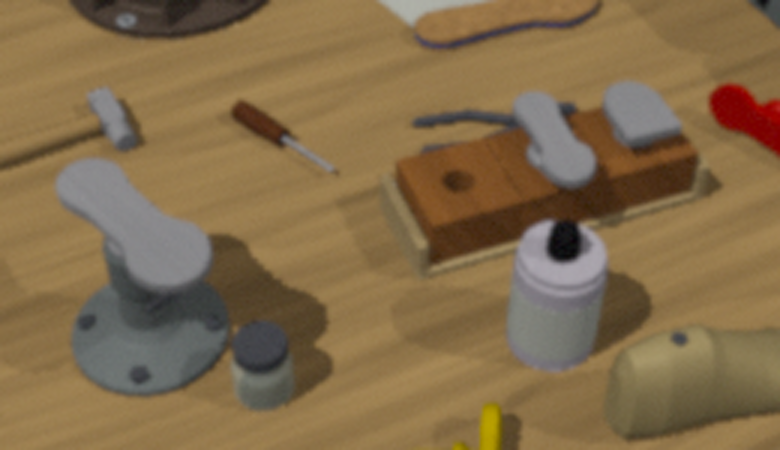

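```bash
cat >> h.py <<'E'
def plane(c,uv,z):
    r=np.c_[(uv[:,0]-c["cx"])/c["fx"],(uv[:,1]-c["cy"])/c["fy"],np.ones(len(uv))]@c["R"]
    o=-c["R"].T@c["t"]; return (o+r*((z-o[2])/r[:,2])[:,None])[:,:2]
def sole(c,z,box,heel,toe,waist):
    W=cloud(c); m=(c["depth"]>0)&(abs(W[...,2]-z)<.008)&(W[...,0]>box[0])&(W[...,0]<box[1])&(W[...,1]>box[2])&(W[...,1]<box[3])
    n,l,s,_=cv2.connectedComponentsWithStats(m.astype(np.uint8)); k=1+np.argmax(s[1:,4])
    v,u=np.nonzero(l==k); sub=[(a,b) for a in(-.33,0,.33) for b in(-.33,0,.33)]
    P=np.vstack([plane(c,np.c_[u+a,v+b],z) for a,b in sub])
    o=P.mean(0); w,V=np.linalg.eigh(np.cov((P-o).T)); e=V[:,1]
    if toe and e[0]<0:e=-e
    f=np.array([-e[1],e[0]])
    for _ in range(4):
        a=(P-o)@e; b=(P-o)@f; lo,hi=a.min(),a.max(); mid=(lo+heel+hi-toe)/2
        xs=np.linspace(lo+.012,hi-.012,40); cs=[]
        for x in xs:
            q=b[abs(a-x)<.004]; cs.append((q.max()+q.min())/2)
        p=np.polyfit(xs,cs,1); e=e+p[0]*f; e/=np.linalg.norm(e); f=np.array([-e[1],e[0]])
    a=(P-o)@e;b=(P-o)@f;lo,hi=a.min(),a.max();mid=(lo+heel+hi-toe)/2
    q=b[abs(a-mid)<waist]; 
    return o+mid*e+(q.max()+q.min())/2*f, np.degrees(np.arctan2(e[1],e[0])), hi-lo, q.max()-q.min()
BL=(.4,.75,-.35,-.08)
E
python3 - <<'E'
from h import *
for n in("top","scene"):
  c=dict(np.load(n+"0.npz"))
  print(n,"large",sole(c,.166,BL,.088,.098,.015)); print("small",sole(c,.106,(.4,.7,.15,.265),.064,.072,.012))
  # block outline top face and hole
  W=cloud(c)
  P=[p for p,s in comp(c,.06,.078,(.4,.7,0,.45))]; P=np.vstack(P); r=cv2.minAreaRect(P[:,:2].astype(np.float32)); print("rack",r)
  # hole: low points within block
  g=c["img"].max(-1).astype(int)
  u0,v0=px(c,(.567,.112,.07)); u0,v0=int(u0),int(v0); win=g[v0-14:v0+15,u0-14:u0+15]
  d=cloud(c)[v0-14:v0+15,u0-14:u0+15,2]
  m=(d<.055).astype(np.uint8)
  m2=(win<np.median(win)*.72).astype(np.uint8)
  for k in(m,m2):
    nn,l,s,ce=cv2.connectedComponentsWithStats(k); 
    if nn>1:
      i=1+np.argmin(np.hypot(*(ce[1:]-14).T)+100*(s[1:,4]<15)); print("hole",s[i],plane(c,np.array([[ce[i][0]+u0-14,ce[i][1]+v0-14]]),.07))
E
```

```text
top large (array([ 0.55908575, -0.20840885]), np.float64(18.41372507770978), np.float64(0.18729239170709122), np.float64(0.05218293680094896))
small (array([0.57140801, 0.21886263]), np.float64(-7.464893551405348), np.float64(0.13642512529794082), np.float64(0.04059012643590035))
rack ((0.570963978767395, 0.21931125223636627), (0.2977433502674103, 0.1004798486828804), 84.95797729492188)
hole [ 8 12 10  9 69] [[0.5612985  0.11917808]]
hole [ 9 11  9 10 67] [[0.56160663 0.118198  ]]
scene large (array([ 0.5658392 , -0.21638831]), np.float64(17.84879142782691), np.float64(0.19457103342197546), np.float64(0.052678350966533616))
small (array([0.57812664, 0.21002885]), np.float64(-8.523440351450967), np.float64(0.14443367776366778), np.float64(0.04448682164281943))
rack ((0.5745174288749695, 0.21302269399166107), (0.301053524017334, 0.10523733496665955), 84.62256622314453)
hole [10 14  9  4 25] [[0.57125134 0.10898318]]
hole [10 11  8  7 38] [[0.56366188 0.11034337]]
```

Call:
carry_out:
  increments: "-.88 -.5 0 0 0 0 1;-.88 -.5 0 0 0 0 1;-.88 -.5 0 0 0 0 1;-.88 -.5 0 0 0 0 1;-.88 -.5 0 0 0 0 1;-.88 -.5 0 0 0 0 1;-.88 -.5 0 0 0 0 1;-.88 -.5 0 0 0 0 1"

```text
time_s: 0.77
eef_pos: [0.3027, 0.4911, 0.2421]
tcp_rot: [-0.0, 0.12, 0.993, -0.0]
contact_force: [0.9, -0.2, -0.2]
grip_width: 0.0854
finger_force: 0.0
```

Call:
carry_out:
  increments: "-.88 -.5 0 0 0 0 1;-.88 -.5 0 0 0 0 1;-.88 -.5 0 0 0 0 1;-.88 -.5 0 0 0 0 1;-.88 -.5 0 0 0 0 1;-.88 -.5 0 0 0 0 1;-.88 -.5 0 0 0 0 1;-.88 -.5 0 0 0 0 1"

```text
time_s: 1.43
eef_pos: [0.4498, 0.352, 0.2421]
tcp_rot: [-0.0, 0.12, 0.993, -0.0]
contact_force: [0.3, 0.6, 0.0]
grip_width: 0.0857
finger_force: 0.0
```

Call:
carry_out:
  increments: "-.4 -.86 0 0 0 0 1;-.4 -.86 0 0 0 0 1;-.4 -.86 0 0 0 0 1;-.4 -.86 0 0 0 0 1;-.4 -.86 0 0 0 0 1;-.4 -.86 0 0 0 0 1;-.4 -.86 0 0 0 0 1;-.4 -.86 0 0 0 0 1"

```text
time_s: 2.1
eef_pos: [0.4857, 0.1658, 0.2421]
tcp_rot: [-0.0, 0.12, 0.993, -0.0]
contact_force: [0.9, -0.4, -0.7]
grip_width: 0.0856
finger_force: 0.0
```

Call:
carry_out:
  increments: "-.4 -.86 0 0 0 0 1;-.4 -.86 0 0 0 0 1;-.4 -.86 0 0 0 0 1;-.4 -.86 0 0 0 0 1;-.4 -.86 0 0 0 0 1;-.4 -.86 0 0 0 0 1;-.4 -.86 0 0 0 0 1;-.4 -.86 0 0 0 0 1"

```text
time_s: 2.77
eef_pos: [0.5224, -0.0203, 0.2421]
tcp_rot: [-0.0, 0.12, 0.993, 0.0]
contact_force: [0.9, 0.5, -0.3]
grip_width: 0.0855
finger_force: 0.0
```

Call:
carry_out:
  increments: "0 0 0 0 0 -.94 1;0 0 0 0 0 -.94 1;0 0 0 0 0 -.94 1;0 0 0 0 0 -.94 1;0 0 0 0 0 -.94 1;0 0 0 0 0 0 1"

```text
time_s: 3.27
eef_pos: [0.5223, -0.0192, 0.2421]
tcp_rot: [-0.0, -0.164, 0.986, 0.0]
contact_force: [0.4, 0.6, 0.2]
grip_width: 0.0858
finger_force: 0.0
```

```bash
cat >> h.py <<'E'
from scipy.spatial.transform import Rotation as Ro
def togo(s,x,y,z,yaw):
    "remaining shift (units of 25mm, tool axes) and yaw (units .12 rad about tool z)"
    q=s["tcp_rot"]; R=Ro.from_quat(np.r_[q[1:],q[0]]).as_matrix()
    d=R.T@(np.array([x,y,z])-s["eef_pos"]); th=np.degrees(np.arctan2(R[1,0],R[0,0])); dy=(yaw-th+180)%360-180
    print("t",round(s["time_s"],2),"pos",s["eef_pos"].round(4),"yaw",round(th,2),"tilt",R[2,:2].round(3),"w",round(s["grip_width"],4),"ff",round(s["finger_force"],1),"F",s["contact_force"].round(1),"M",s["torque"].round(2))
    print("TOGO shift",(d/.025).round(2),"wz",round(-np.radians(dy)/.12,2),"joints",s["joints"].round(2))
E
python3 - <<'E'
from h import *
from bench import manip
togo(manip.read_state(),.559,-.208,.19,198.4)
c=dict(np.load("top0.npz"))
for n in("top","scene"):
  c=dict(np.load(n+"0.npz"))
  for P,st in comp(c,.112,.128,(.62,.85,.05,.3)): print(n,"tin",cv2.minEnclosingCircle(P[:,:2].astype(np.float32)))
E
```

```text
t 3.27 pos [ 0.5223 -0.0192  0.2421] yaw -161.14 tilt [0. 0.] w 0.0858 ff 0.0 F [0.4 0.6 0.2] M [ 0.01 -0.   -0.01]
TOGO shift [ 1.05 -7.62  2.08] wz 0.07 joints [-0.09  0.3   1.89 -0.    0.95 -1.99]
top tin ((0.7270788550376892, 0.13300451636314392), 0.041276246309280396)
scene tin ((0.7334908246994019, 0.1269330531358719), 0.04184240102767944)
```

```bash
python3 - <<'E'
from h import *
from bench import manip
s=manip.read_state(); q=s["tcp_rot"]; R=Ro.from_quat(np.r_[q[1:],q[0]]).as_matrix()
for n in("scene","top"):
  c=manip.capture(n); np.savez(n+"1.npz",**c)
  W=cloud(c); L=(W-s["eef_pos"])@R
  for lo,hi in((-.01,.02),(-.03,-.01),(-.06,-.03),(-.12,-.065)):
    m=(c["depth"]>0)&(abs(L[...,0])<.08)&(abs(L[...,1])<.09)&(L[...,2]>lo)&(L[...,2]<hi)
    if m.sum()>5:
      p=L[m]; print(n,lo,hi,m.sum(),"x",np.percentile(p[:,0],[1,50,99]).round(4),"y",np.percentile(p[:,1],[1,25,50,75,99]).round(4),"zmax",p[:,2].max().round(3))
c=dict(np.load("scene1.npz")); u,v=px(c,s["eef_pos"]); print(u,v); u,v=int(u),int(v)
im=cv2.resize(c["img"][v-75:v+35,u-60:u+60],None,fx=5,fy=5,interpolation=2)
for k in((0,0,.011),(0,0,0),(0,.0425,0),(0,-.0425,0),(0,.057,0),(0,-.057,0)):
  a,b=px(c,s["eef_pos"]+R@np.array(k)); cv2.circle(im,(int((a-u+60+.5)*5),int((b-v+75+.5)*5)),3,(0,0,255),-1)
cv2.imwrite("pics/c.png",im)
E
```

```text
scene -0.01 0.02 23 x [-0.0131 -0.0066  0.0078] y [-0.0561 -0.0503  0.039   0.0404  0.0452] zmax -0.001
scene -0.03 -0.01 93 x [-0.0133 -0.0073  0.0081] y [-0.0596 -0.0552  0.0388  0.041   0.0528] zmax -0.01
scene -0.06 -0.03 206 x [-0.0149 -0.0078  0.0102] y [-0.0767 -0.0576 -0.0428  0.0484  0.0697] zmax -0.03
scene -0.12 -0.065 679 x [-0.022  -0.0108  0.012 ] y [-0.0751 -0.0548 -0.0301  0.0132  0.0653] zmax -0.065
224.16983005809783 149.2682001726062
```

View pics/c.png

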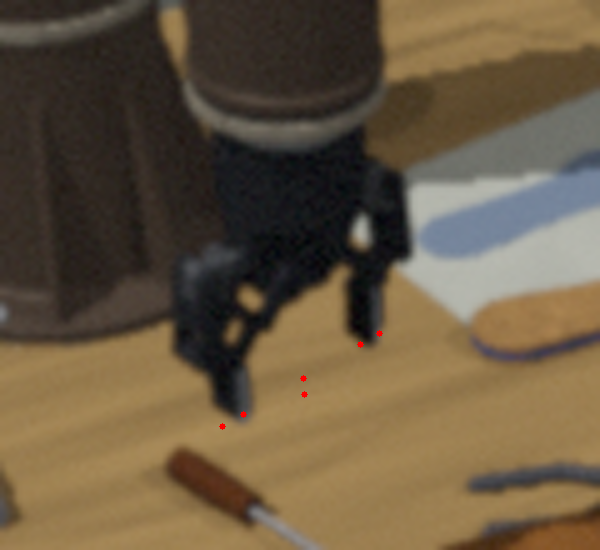

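Picture c: the open fingertips are at crop (235,415) and (365,340), symmetric about the projected TCP to within about 2 mm (scene camera). Next I refine the plate and rack estimates in both cameras, excluding side faces.

```bash
sed -i 's/abs(W\[...,2\]-z)<.008)/abs(W[...,2]-z)<TOL)/; s/^def sole/TOL=.008\ndef sole/' h.py; python3 - <<'E'
import h; from h import *
for n in("top","scene"):
  c=dict(np.load(n+"0.npz")); c["depth"]=cv2.medianBlur(c["depth"],5)
  W=cloud(c)
  for tol in(.003,.005):
    h.TOL=tol
    for lab,a in(("large",(.166,BL,.088,.098,.015)),("small",(.106,(.4,.7,.15,.265),.064,.072,.012))):
      p,y,L,w=sole(c,*a); print(n,tol,lab,p.round(4),round(y,1),round(L,4),round(w,4))
    m=(c["depth"]>0)&(abs(W[...,2]-.07)<tol)&(W[...,0]>.4)&(W[...,0]<.7)&(W[...,1]>0)&(W[...,1]<.45)
    m=cv2.morphologyEx(m.astype(np.uint8),cv2.MORPH_OPEN,np.ones((3,3)))>0
    v,u=np.nonzero(m); r=cv2.minAreaRect(plane(c,np.c_[u,v],.07).astype(np.float32)); print("rack",np.round(r[0],4),np.round(r[1],4),r[2])
    m=(c["depth"]>0)&(abs(W[...,2]-.122)<tol)&(W[...,0]>.62)&(W[...,0]<.85)&(W[...,1]>.05)&(W[...,1]<.3)
    v,u=np.nonzero(m); print("tin",cv2.minEnclosingCircle(plane(c,np.c_[u,v],.122).astype(np.float32)))
  m=(c["depth"]>0)&(abs(W[...,2])<.03); print("table z",[np.median(W[m&(abs(W[...,0]-a)<.03)&(abs(W[...,1]-b)<.03)][:,2]).round(4) for a,b in((.42,-.05),(.65,.0),(.42,.35),(.7,-.3))])
E
```

```text
top 0.003 large [ 0.5592 -0.2087] 18.2 0.1853 0.0503
top 0.003 small [0.5706 0.2194] -7.0 0.1331 0.0398
rack [0.5712 0.2198] [0.2973 0.1   ] 85.29789733886719
tin ((0.7283073663711548, 0.13490557670593262), 0.03760452941060066)
top 0.005 large [ 0.5597 -0.2086] 18.5 0.1863 0.0503
top 0.005 small [0.5704 0.2193] -7.5 0.1335 0.04
rack [0.571  0.2195] [0.2977 0.1001] 85.04203796386719
tin ((0.7281851768493652, 0.13396021723747253), 0.0386936217546463)
table z [np.float64(0.0003), np.float64(0.0007), np.float64(0.0008), np.float64(-0.0002)]
scene 0.003 large [ 0.5621 -0.2162] 17.9 0.1876 0.0501
scene 0.003 small [0.5743 0.2134] -7.7 0.1361 0.0388
rack [0.5738 0.2126] [0.2972 0.1027] 85.13883209228516
tin ((0.7316704392433167, 0.12652914226055145), 0.03901214152574539)
scene 0.005 large [ 0.5635 -0.2164] 18.1 0.1902 0.0522
scene 0.005 small [0.576  0.2117] -8.1 0.1398 0.0418
rack [0.5753 0.212 ] [0.2994 0.105 ] 84.9297866821289
tin ((0.7331523299217224, 0.12559384107589722), 0.04060802236199379)
table z [np.float64(0.0004), np.float64(0.0006), np.float64(0.0), np.float64(0.0007)]
```

Call:
carry_out:
  increments: ".13 -.95 0 0 0 0 1;.13 -.95 0 0 0 0 1;.13 -.95 0 0 0 0 1;.13 -.95 0 0 0 0 1;.13 -.95 0 0 0 0 1;.13 -.95 0 0 0 0 1;.13 -.95 .5 0 0 0 1;.13 -.95 .5 0 0 0 1"

```text
time_s: 4.03
eef_pos: [0.5587, -0.2089, 0.2175]
tcp_rot: [0.001, -0.159, 0.987, -0.0]
contact_force: [0.3, 1.1, -0.5]
grip_width: 0.0858
finger_force: 0.0
```

Call:
carry_out:
  increments: "0 -.18 .66 0 0 0 1;0 0 .66 0 0 0 1;0 0 .66 0 0 0 1;0 0 .68 0 0 0 1;0 0 0 0 0 0 1;0 0 0 0 0 0 1"
  grip_force: 20

```text
time_s: 4.53
eef_pos: [0.5591, -0.2116, 0.1503]
tcp_rot: [-0.001, -0.16, 0.987, 0.0]
contact_force: [0.5, 0.1, 0.2]
grip_width: 0.0853
finger_force: 0.0
```

Call:
carry_out:
  increments: "0 0 0 0 0 0 -.1;0 0 0 0 0 0 -.1;0 0 0 0 0 0 -.1;0 0 0 0 0 0 -.1;0 0 0 0 0 0 -.1"

```text
time_s: 4.95
eef_pos: [0.5602, -0.212, 0.152]
tcp_rot: [0.001, -0.161, 0.987, -0.0]
contact_force: [-0.8, 0.8, 8.4]
grip_width: 0.0477
finger_force: 21.2
```

```bash
python3 - <<'E'
from h import *
from bench import manip
s=manip.read_state()
togo(s,.5606,-.2129,.151,198.2); print(s["finger_force"])
E
```

```text
t 4.95 pos [ 0.5602 -0.212   0.152 ] yaw -161.5 tilt [-0.001 -0.001] w 0.0477 ff 21.2 F [-0.8  0.8  8.4] M [ 0.29  0.15 -0.01]
TOGO shift [-0.   -0.04  0.04] wz 0.04 joints [-0.41  0.51  1.8   0.    0.82 -2.31]
21.197656989097595
```

Call:
carry_out:
  increments: "0 0 0 0 0 0 -.3;0 0 0 0 0 0 -.3;0 0 -.2 0 0 0 -.3;0 0 -.5 0 0 0 -.3;0 0 -.8 0 0 0 -.3;0 0 -.8 0 0 0 -.3;0 0 -.8 0 0 0 -.3;0 0 -.9 0 0 0 -.3"
  grip_force: 90

```text
time_s: 5.62
eef_pos: [0.5588, -0.2115, 0.2514]
tcp_rot: [-0.001, -0.161, 0.987, 0.0]
contact_force: [0.4, 0.2, -8.3]
grip_width: 0.0464
finger_force: 95.8
```

```bash
python3 - <<'E'
from h import *
from bench import manip
togo(manip.read_state(),.564,.1163,.25,175.1)
E
```

```text
t 5.62 pos [ 0.5588 -0.2115  0.2514] yaw -161.5 tilt [0.001 0.001] w 0.0464 ff 95.8 F [ 0.4  0.2 -8.3] M [-0.04 -0.04  0.05]
TOGO shift [-4.36 12.37  0.06] wz 3.4 joints [-0.41  0.4   1.71 -0.    1.04 -2.31]
```

Call:
carry_out:
  increments: "-.2 .5 0 0 0 0 -.3;-.28 .8 0 0 0 0 -.3;-.28 .8 0 0 0 0 -.3;-.28 .8 0 0 0 0 -.3;-.28 .8 0 0 0 0 -.3;-.28 .8 0 0 0 0 -.3;-.28 .8 0 0 0 0 -.3;-.28 .8 0 0 0 0 -.3"

```text
time_s: 6.28
eef_pos: [0.5616, -0.0486, 0.2503]
tcp_rot: [-0.001, -0.161, 0.987, 0.0]
contact_force: [0.3, 0.3, -7.2]
grip_width: 0.0466
finger_force: 95.8
```

Call:
carry_out:
  increments: "-.28 .8 0 0 0 0 -.3;-.28 .8 0 0 0 0 -.3;-.28 .8 0 0 0 0 -.3;-.28 .8 0 0 0 0 -.3;-.28 .8 0 0 0 0 -.3;-.28 .8 0 0 0 0 -.3;-.28 .8 0 0 0 0 -.3;-.24 .67 0 0 0 0 -.3"

```text
time_s: 6.95
eef_pos: [0.5638, 0.1177, 0.2503]
tcp_rot: [-0.001, -0.161, 0.987, 0.0]
contact_force: [-0.3, -0.6, -6.8]
grip_width: 0.0462
finger_force: 95.9
```

Call:
carry_out:
  increments: "0 0 0 0 0 .68 -.3;0 0 0 0 0 .68 -.3;0 0 0 0 0 .68 -.3;0 0 0 0 0 .68 -.3;0 0 0 0 0 .68 -.3;0 0 0 0 0 0 -.3"

```text
time_s: 7.45
eef_pos: [0.5639, 0.1163, 0.2503]
tcp_rot: [-0.001, 0.045, 0.999, -0.0]
contact_force: [0.5, -0.2, -7.6]
grip_width: 0.0465
finger_force: 96.1
```

```bash
python3 - <<'E'
from h import *
from bench import manip
s=manip.read_state();togo(s,.564,.1163,.17,175.1)
# pose of held plate in scene camera: toe tip / heel extent vs TCP
c=manip.capture("scene"); np.savez("scene2.npz",**c); W=cloud(c); z=s["eef_pos"][2]+.015
import h
for tol in (.003,.005):
  h.TOL=tol; c2=dict(c); c2["depth"]=cv2.medianBlur(c["depth"],3)
  try: print(sole(c2,z,(.4,.75,0,.25),.088,.098,.015))
  except Exception as e: print(e)
u,v=map(int,px(c,s["eef_pos"])); cv2.imwrite("pics/d.png",cv2.resize(c["img"][v-60:v+80,u-80:u+80],None,fx=4,fy=4,interpolation=2))
E
```

```text
t 7.45 pos [0.5639 0.1163 0.2503] yaw 174.9 tilt [ 0.001 -0.   ] w 0.0465 ff 96.1 F [ 0.5 -0.2 -7.6] M [ 0.    0.04 -0.02]
TOGO shift [-0.01 -0.    3.21] wz -0.03 joints [ 0.15  0.37  1.76  0.    1.01 -1.33]
(array([0.58135586, 0.10991261]), np.float64(-13.29824710083581), np.float64(0.15257500159066598), np.float64(0.07493030958853092))
(array([0.58380202, 0.10842771]), np.float64(-12.996519802622835), np.float64(0.15782076150343677), np.float64(0.07514202769756856))
```

View pics/d.png

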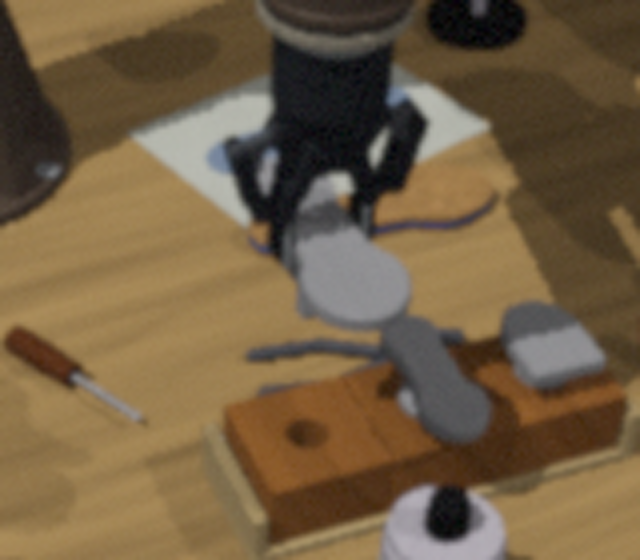

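Picture d: the plate is held level with its toe towards the tin; the empty hole is at crop (307,432). Going down.

Call:
carry_out:
  increments: "0 0 .7 0 0 0 -.3;0 0 .7 0 0 0 -.3;0 0 .7 0 0 0 -.3;0 0 .7 0 0 0 -.3;0 0 .7 0 0 0 -.3;0 0 .7 0 0 0 -.3;0 0 .2 0 0 0 -.3;0 0 0 0 0 0 -.3"

```text
time_s: 8.17
eef_pos: [0.5636, 0.116, 0.1394]
tcp_rot: [-0.001, 0.041, 0.999, -0.0]
contact_force: [-0.2, -0.4, -6.5]
grip_width: 0.0462
finger_force: 95.9
```

Call:
carry_out:
  increments: "0 0 .2 0 0 0 -.3;0 0 .2 0 0 0 -.3;0 0 .2 0 0 0 -.3;0 0 0 0 0 0 -.3"

```text
time_s: 8.5
eef_pos: [0.5645, 0.116, 0.1253]
tcp_rot: [-0.0, 0.042, 0.999, -0.0]
contact_force: [-1.4, 0.3, -7.4]
grip_width: 0.0462
finger_force: 96.0
```

Call:
carry_out:
  increments: "0 0 .3 0 0 0 -.3;0 0 .3 0 0 0 -.3;0 0 .3 0 0 0 -.3;0 0 .2 0 0 0 -.3;0 0 .1 0 0 0 -.3;0 0 0 0 0 0 -.3"

```text
time_s: 9.0
eef_pos: [0.5643, 0.1159, 0.0949]
tcp_rot: [-0.001, 0.042, 0.999, -0.0]
contact_force: [0.1, 0.1, -7.0]
grip_width: 0.0464
finger_force: 96.2
```

Call:
carry_out:
  increments: "0 0 .06 0 0 0 -.3;0 0 .06 0 0 0 -.3;0 0 0 0 0 0 -.3;0 0 0 0 0 0 -.3"

```text
time_s: 9.33
eef_pos: [0.5648, 0.116, 0.0929]
tcp_rot: [0.0, 0.042, 0.999, 0.0]
contact_force: [0.5, 0.5, -7.4]
grip_width: 0.0463
finger_force: 96.2
```

Call:
carry_out:
  increments: "0 0 .04 0 0 0 -.3;0 0 .04 0 0 0 -.3;0 0 .04 0 0 0 -.3;0 0 0 0 0 0 -.3"

```text
time_s: 9.67
eef_pos: [0.565, 0.1161, 0.0923]
tcp_rot: [0.001, 0.042, 0.999, 0.0]
contact_force: [-13.8, -1.8, 38.4]
grip_width: 0.0464
finger_force: 101.8
```

Call:
carry_out:
  increments: "0 0 -.07 0 0 0 -.3;0 0 0 0 0 0 .5;0 0 0 0 0 0 .5;0 0 0 0 0 0 .5;0 0 0 0 0 0 .5;0 0 -.3 0 0 0 .5;0 0 -.8 0 0 0 .5;0 0 -.8 0 0 0 .5"

```text
time_s: 10.33
eef_pos: [0.5641, 0.1159, 0.1393]
tcp_rot: [-0.001, 0.042, 0.999, -0.0]
contact_force: [0.2, -0.3, 0.9]
grip_width: 0.0642
finger_force: 0.0
```

Call:
carry_out:
  increments: "0 0 -.8 0 0 0 .5;0 0 -.8 0 0 0 .5;0 .6 0 0 0 0 .5;0 .8 0 0 0 0 .5;0 .8 0 0 0 0 .5;0 .8 0 0 0 0 .5;0 .8 0 0 0 0 .5;0 0 0 0 0 0 .5"

```text
time_s: 11.0
eef_pos: [0.5732, 0.2137, 0.1796]
tcp_rot: [0.0, 0.042, 0.999, 0.001]
contact_force: [-0.3, -0.1, -0.7]
grip_width: 0.0643
finger_force: 0.0
```

```bash
python3 - <<'E'
import h; from h import *
from bench import manip
s=manip.read_state();togo(s,.572,.2158,.15,172.6)
c=manip.capture("scene"); np.savez("scene3.npz",**c); c["depth"]=cv2.medianBlur(c["depth"],5)
h.TOL=.003
print(sole(c,.106,(.4,.7,.05,.155),.088,.098,.015))
W=cloud(c)
for P,st in comp(c,.085,.125,(.4,.7,.05,.45)): print(st,np.percentile(P[:,2],[5,50,95]))
cv2.imwrite("pics/e.png",cv2.resize(c["img"][100:260,120:380],None,fx=3,fy=3,interpolation=2))
E
```

```text
t 11.0 pos [0.5732 0.2137 0.1796] yaw 175.23 tilt [-0.001  0.001] w 0.0643 ff 0.0 F [-0.3 -0.1 -0.7] M [ 0.07 -0.01 -0.01]
TOGO shift [0.06 0.08 1.18] wz 0.38 joints [ 0.31  0.49  1.75  0.    0.9  -1.18]
(array([0.56648093, 0.11309978]), np.float64(-5.560214938254348), np.float64(0.18599482832400716), np.float64(0.048422790451702655))
[321 157  26  21 383] [0.09704005 0.10565268 0.10703738]
[291 159  27  34 484] [0.09747498 0.10585187 0.10725751]
[256 164  38  44 881] [0.0986085  0.10593615 0.10705244]
```

View pics/e.png

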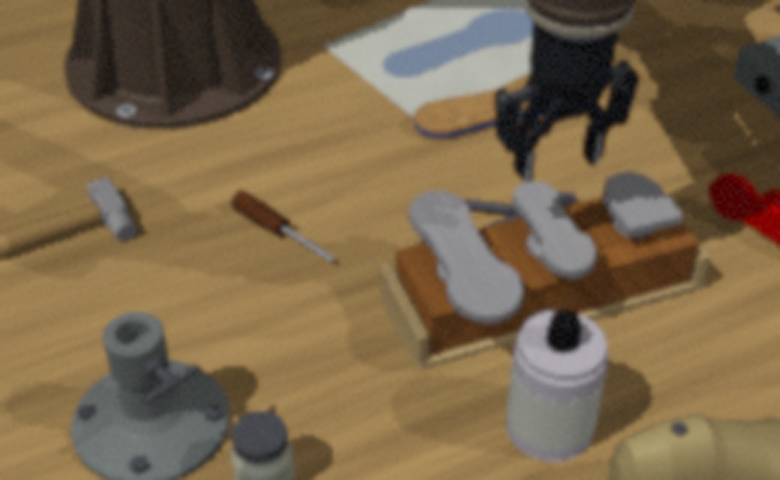

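Picture e: large plate seated in the hole (top at 0.106, yaw about −5°), the socket is empty at crop (135,330) with the screw towards (195,375), and the gripper is above the small plate (555,230).

Call:
carry_out:
  increments: ".06 .1 0 0 0 .38 .5;0 0 .7 0 0 0 .5;0 0 .7 0 0 0 .5;0 0 .7 0 0 0 .5;0 0 .7 0 0 0 .5;0 0 .65 0 0 0 .5;0 0 .05 0 0 0 .5;0 0 0 0 0 0 .5"
  grip_force: 20

```text
time_s: 11.72
eef_pos: [0.5709, 0.2125, 0.0911]
tcp_rot: [-0.001, 0.065, 0.998, -0.0]
contact_force: [-0.1, -0.1, -0.4]
grip_width: 0.0641
finger_force: 0.0
```

Call:
carry_out:
  increments: "0 0 0 0 0 0 -.4;0 0 0 0 0 0 -.4;0 0 0 0 0 0 -.4;0 0 0 0 0 0 -.4;0 0 0 0 0 0 -.4"

```text
time_s: 12.13
eef_pos: [0.5723, 0.2134, 0.0929]
tcp_rot: [0.001, 0.065, 0.998, 0.0]
contact_force: [1.0, 0.1, 7.8]
grip_width: 0.0375
finger_force: 22.4
```

```bash
python3 - <<'E'
from h import *
from bench import manip
togo(manip.read_state(),.572,.2165,.092,172.5)
E
```

```text
t 12.13 pos [0.5723 0.2134 0.0929] yaw 172.53 tilt [-0.002  0.001] w 0.0375 ff 22.4 F [1.  0.1 7.8] M [-0.28  0.04 -0.06]
TOGO shift [0.03 0.12 0.04] wz 0.0 joints [ 0.31  0.6   1.81 -0.    0.72 -1.13]
```

Call:
carry_out:
  increments: "0 0 0 0 0 0 -.5;0 0 0 0 0 0 -.5;0 0 -.2 0 0 0 -.5;0 0 -.5 0 0 0 -.5;0 0 -.9 0 0 0 -.5;0 0 -.9 0 0 0 -.5;0 0 -.9 0 0 0 -.5;0 0 -.9 0 0 0 -.5"
  grip_force: 90

```text
time_s: 12.8
eef_pos: [0.571, 0.2131, 0.2004]
tcp_rot: [-0.0, 0.065, 0.998, -0.0]
contact_force: [0.5, -0.5, -6.2]
grip_width: 0.0364
finger_force: 92.5
```

Call:
carry_out:
  increments: "0 0 -.9 0 0 0 -.5;0 0 -.9 0 0 0 -.5;0 0 -.2 0 0 -.75 -.5;0 0 0 0 0 -.75 -.5;0 0 0 0 0 -.75 -.5;0 0 0 0 0 -.75 -.5;0 0 0 0 0 -.77 -.5;0 0 0 0 0 0 -.5"

```text
time_s: 13.47
eef_pos: [0.571, 0.2132, 0.2494]
tcp_rot: [-0.0, -0.163, 0.987, -0.0]
contact_force: [-0.6, 0.1, -5.4]
grip_width: 0.0363
finger_force: 92.6
```

```bash
python3 - <<'E'
from h import *
from bench import manip
togo(manip.read_state(),.5600,-.2120,.205,198.5)
E
```

```text
t 13.47 pos [0.571  0.2132 0.2494] yaw -161.27 tilt [0. 0.] w 0.0363 ff 92.6 F [-0.6  0.1 -5.4] M [-0.02  0.05  0.01]
TOGO shift [  5.88 -15.96   1.78] wz 0.03 joints [ 0.31  0.42  1.68  0.    1.04 -1.59]
```

Call:
carry_out:
  increments: ".29 -.8 0 0 0 0 -.5;.29 -.8 0 0 0 0 -.5;.29 -.8 0 0 0 0 -.5;.29 -.8 0 0 0 0 -.5;.29 -.8 0 0 0 0 -.5;.29 -.8 0 0 0 0 -.5;.29 -.8 0 0 0 0 -.5;.29 -.8 0 0 0 0 -.5"

```text
time_s: 14.13
eef_pos: [0.5667, 0.0421, 0.2493]
tcp_rot: [-0.0, -0.159, 0.987, -0.0]
contact_force: [0.8, 0.2, -5.3]
grip_width: 0.0361
finger_force: 92.5
```

Call:
carry_out:
  increments: ".29 -.8 0 0 0 0 -.5;.29 -.8 0 0 0 0 -.5;.29 -.8 0 0 0 0 -.5;.29 -.8 0 0 0 0 -.5;.29 -.8 0 0 0 0 -.5;.29 -.8 0 0 0 0 -.5;.29 -.8 0 0 0 0 -.5;.29 -.8 0 0 0 0 -.5"

```text
time_s: 14.8
eef_pos: [0.5623, -0.1279, 0.2493]
tcp_rot: [-0.0, -0.159, 0.987, 0.0]
contact_force: [0.6, 0.1, -4.2]
grip_width: 0.036
finger_force: 92.5
```

Call:
carry_out:
  increments: ".29 -.8 0 0 0 .03 -.5;.29 -.8 .4 0 0 0 -.5;.29 -.8 .6 0 0 0 -.5;.29 -.76 .6 0 0 0 -.5;0 0 0 0 0 0 -.5;0 0 0 0 0 0 -.5"

```text
time_s: 15.3
eef_pos: [0.5591, -0.2117, 0.2083]
tcp_rot: [-0.001, -0.156, 0.988, 0.001]
contact_force: [-0.2, -0.5, -6.2]
grip_width: 0.0368
finger_force: 92.7
```

```bash
python3 - <<'E'
import h; from h import *
from bench import manip
s=manip.read_state(); togo(s,.5598,-.2120,.152,198.5)
c=manip.capture("scene"); np.savez("scene4.npz",**c)
# collar ring in picture scene3: socket axis from the front; compare with tang
W=cloud(np.load("scene3.npz")); m=(abs(W[...,2]-.13)<.004)&(W[...,0]>.5)&(W[...,0]<.62)&(W[...,1]>-.27)&(W[...,1]<-.15)
v,u=np.nonzero(m); P=plane(np.load("scene3.npz"),np.c_[u,v],.13); print("collar",cv2.minEnclosingCircle(P.astype(np.float32)))
u,v=map(int,px(c,s["eef_pos"])); cv2.imwrite("pics/f.png",cv2.resize(c["img"][v-40:v+70,u-60:u+60],None,fx=5,fy=5,interpolation=2))
E
```

```text
t 15.3 pos [ 0.5591 -0.2117  0.2083] yaw -162.02 tilt [0.002 0.001] w 0.0368 ff 92.7 F [-0.2 -0.5 -6.2] M [ 0.03  0.03 -0.05]
TOGO shift [-0.03 -0.02  2.25] wz -0.08 joints [-0.41  0.44  1.75  0.    0.95 -2.3 ]
collar ((0.5655966997146606, -0.2166181057691574), 0.029691413044929504)
```

View pics/f.png

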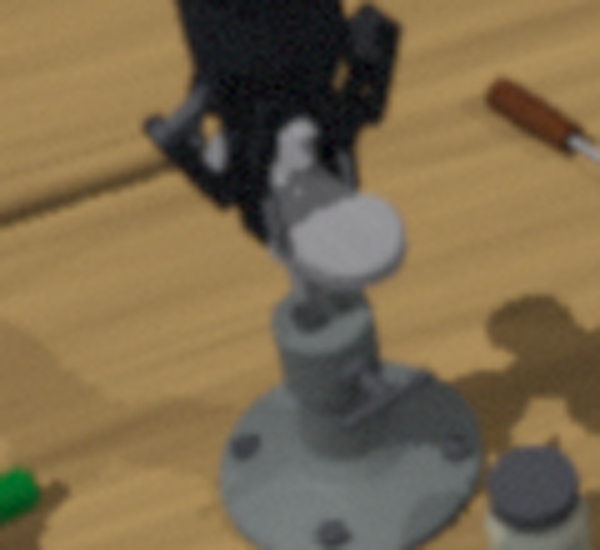

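Picture f: the tang hangs above the collar (crop 320,300), toe over the screw (400,380). Inserting gently.

Call:
carry_out:
  increments: "-.03 -.02 .3 0 0 -.06 -.5;0 0 .2 0 0 0 -.5;0 0 .1 0 0 0 -.5;0 0 .1 0 0 0 -.5;0 0 .1 0 0 0 -.5;0 0 0 0 0 0 -.5"

```text
time_s: 15.85
eef_pos: [0.5608, -0.2112, 0.1887]
tcp_rot: [-0.0, -0.162, 0.987, -0.0]
contact_force: [-0.6, -1.4, -7.1]
grip_width: 0.0364
finger_force: 92.7
```

```bash
python3 - <<'E'
from h import *
from bench import manip
togo(manip.read_state(),.5598,-.2120,.152,198.5)
E
```

```text
t 15.85 pos [ 0.5608 -0.2112  0.1887] yaw -161.33 tilt [ 0. -0.] w 0.0364 ff 92.7 F [-0.6 -1.4 -7.1] M [-0.4   0.09 -0.01]
TOGO shift [ 0.05 -0.02  1.47] wz 0.03 joints [-0.41  0.47  1.77 -0.    0.9  -2.31]
```

Call:
carry_out:
  increments: "0 0 .12 0 0 0 -.5;0 0 .12 0 0 0 -.5;0 0 .12 0 0 0 -.5;0 0 0 0 0 0 -.5"

```text
time_s: 16.18
eef_pos: [0.5607, -0.2115, 0.1795]
tcp_rot: [-0.0, -0.162, 0.987, -0.0]
contact_force: [1.1, -3.1, -6.6]
grip_width: 0.0361
finger_force: 92.7
```

Call:
carry_out:
  increments: "0 0 .2 0 0 0 -.5;0 0 .2 0 0 0 -.5;0 0 .2 0 0 0 -.5;0 0 .2 0 0 0 -.5;0 0 .1 0 0 0 -.5;0 0 0 0 0 0 -.5"

```text
time_s: 16.68
eef_pos: [0.5606, -0.2115, 0.1565]
tcp_rot: [-0.0, -0.162, 0.987, 0.0]
contact_force: [-0.8, -6.0, -9.4]
grip_width: 0.0365
finger_force: 92.4
```

Call:
carry_out:
  increments: "0 0 .06 0 0 0 -.5;0 0 .06 0 0 0 -.5;0 0 .04 0 0 0 -.5;0 0 0 0 0 0 -.5"

```text
time_s: 17.02
eef_pos: [0.5608, -0.2116, 0.1533]
tcp_rot: [-0.0, -0.162, 0.987, -0.0]
contact_force: [-2.7, -4.8, -1.3]
grip_width: 0.0361
finger_force: 93.4
```

Call:
carry_out:
  increments: "0 0 .05 0 0 0 -.5;0 0 .05 0 0 0 -.5;0 0 0 0 0 0 -.5"

```text
time_s: 17.27
eef_pos: [0.5609, -0.2116, 0.153]
tcp_rot: [0.0, -0.162, 0.987, -0.0]
contact_force: [-13.8, -1.3, 36.0]
grip_width: 0.0362
finger_force: 98.0
```

Call:
carry_out:
  increments: "0 0 -.08 0 0 0 -.5;0 0 0 0 0 0 .6;0 0 0 0 0 0 .6;0 0 0 0 0 0 .6;0 0 0 0 0 0 .6;0 0 -.3 0 0 0 .6;0 0 -.8 0 0 0 .6;0 0 -.8 0 0 0 .6"

```text
time_s: 17.93
eef_pos: [0.5604, -0.211, 0.2008]
tcp_rot: [-0.001, -0.162, 0.987, 0.001]
contact_force: [0.8, 0.4, 0.0]
grip_width: 0.0683
finger_force: 0.0
```

Call:
carry_out:
  increments: "0 0 -.9 0 0 0 .6;0 0 -.9 0 0 0 .6;.5 .7 0 0 0 0 .6;.5 .8 0 0 0 0 .6;.5 .8 0 0 0 0 .6;.5 .8 0 0 0 0 .6;.5 .8 0 0 0 0 .6;0 0 0 0 0 0 .6"

```text
time_s: 18.6
eef_pos: [0.4671, -0.1366, 0.2458]
tcp_rot: [-0.001, -0.162, 0.987, 0.001]
contact_force: [1.6, -0.2, -0.3]
grip_width: 0.0685
finger_force: 0.0
```

```bash
python3 - <<'E'
import h; from h import *
from bench import manip
s=manip.read_state(); togo(s,.5598,-.2120,.152,198.5)
c=manip.capture("scene"); cv2.imwrite("pics/g.png",cv2.resize(c["img"][110:300,20:420],None,fx=2,fy=2,interpolation=2))
c["depth"]=cv2.medianBlur(c["depth"],5); h.TOL=.004
print("small",sole(c,.166,BL,.064,.072,.012)); print("large",sole(c,.106,(.4,.7,.05,.155),.088,.098,.015))
W=cloud(c)
for b in((.4,.75,-.35,-.08),):
  for P,st in comp(c,.15,.19,b): print(st,np.percentile(P[:,2],[5,50,95]).round(4))
E
```

```text
t 18.6 pos [ 0.4671 -0.1366  0.2458] yaw -161.31 tilt [0.002 0.002] w 0.0685 ff 0.0 F [ 1.6 -0.2 -0.3] M [-0.04 -0.07 -0.01]
TOGO shift [-2.55 -4.05  3.74] wz 0.03 joints [-0.35  0.25  1.95  0.    0.94 -2.24]
small (array([ 0.56410408, -0.21423792]), np.float64(18.35623188489432), np.float64(0.13922385937277948), np.float64(0.041439270231271946))
large (array([0.56766432, 0.11237924]), np.float64(-5.128397793710324), np.float64(0.1885445172878213), np.float64(0.05035917178559496))
[145 188  39  33 687] [0.1582 0.1663 0.1673]
```

View pics/g.png

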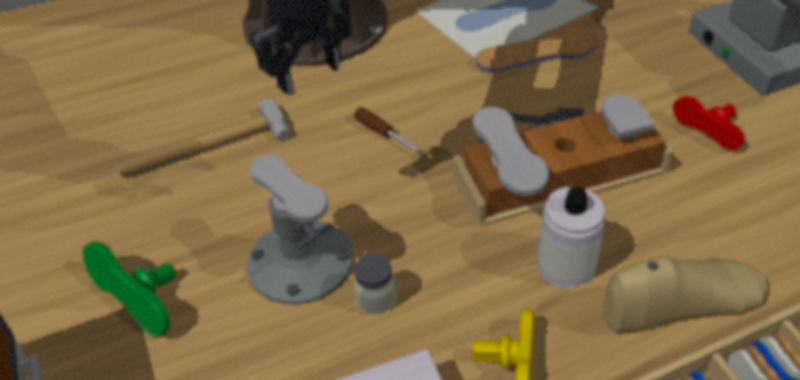

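Picture g: the small plate is home on the stand at (290,187), top at 0.166 m and yaw 18.4°. The large plate is in its hole at (510,150), top at 0.106 m and square to the row. Everything else is unmoved and the gripper is clear.

```bash
python3 -c "
from bench import manip; print(manip.job_done())"
```

```text
the job is handed in; nothing more can be done
None
```

The job is handed in, with no verdict returned: in the last picture the large plate stands fully down and square in the rack's empty hole, the small plate is fully home on the stand and released, and nothing else looks moved.

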